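# Refit the spindle of the tube rotator

## Robot

A 6-joint arm with a two-finger parallel gripper is mounted at the origin on the work surface. World frame = base frame: x ahead of the robot, y to its left, z up, the work surface at z = 0. Lengths are in mm, angles in rad, forces in N, time in s.
With the tool pointing down it reaches from about 325 to 850 mm from the base axis. Payload 4.4 kg.
Tool frame: the origin (TCP) lies at the very end of the fingers, on their centre line; the grasp point (between the pads) lies 19 mm behind it; z points along the fingers, y is the direction in which the jaws open and shut (so a half turn about z gives the same grasp; the last joint's range is limited). The gripper opens to 94 mm and grips with 3 to 60 N. Pads are 16 mm wide; open, the fingers measure 119 mm over their backs; the gripper's body (75 mm by 177 mm) begins 78 mm behind the grasp point.
Start: joints at [-1.369, 0.207, 1.542, -0, 1.393, -0.15], TCP at [198.126, -539.79, 205.447] pointing down, gripper open.
Joint ranges: [-2.73, 2.73], [-0.86, 2.22], [0.23, 2.46], [-1.11, 4.25], [0.08, 2.63], [-2.82, 2.82]. Speed limits (rad/s): [2.79, 2.79, 3.14, 3.14, 3.14, 3.14].

## Interface

Orientations are given as a unit quaternion [x, y, z, w].
In Python, from rig import manip gives the robot as it stands.
- The arm moves only by the tool servo_tool, never from a script. Its argument "steps" is a list of rows, each an object of numbers: "tx", "ty", "tz": the shift along the tool's x, y, z in m; "roll": the turn about the tool's z in rad; "jaw": the opening, from 0 (shut) to 1 (fully open). In form: [{"tx": .., "ty": .., "tz": .., "roll": .., "jaw": ..}, ...]. A call has 1 to 8 rows; each row is the pose to reach, as a shift and turn from the pose commanded when the call began, along the tool's axes at that moment; what a row does not reach only later rows make up. A row lasts 1/12 s, in which the tool goes at most 41.7 mm and 7.16 degrees, less where a joint would pass 70% of its speed; a pose out of reach is approached as far as the arm can. A call with a gripper value outside its range is refused whole. The fingers move at their own pace and stop on an object; "force" is the grip in N (left out, the last holds). Time passes only in rows, so rows that repeat a pose let the fingers close. It gives the time, the measured TCP pose, the force and the opening at its end, in the units of the state.
- manip.sense(): the state, without advancing time (a new reading comes with each control period).
- manip.snapshot(name): name is "side" or "top"; returns a dict with "pixels" (420x560x3 uint8, red, green, blue), "intrinsics" (3x3 intrinsics, pixels), "D" ([k1, k2, p1, p2, k3] as OpenCV has them; the pictures are not rectified), "R" (3x3) and "t" (3): a world point X has camera coordinates R X + t. Camera axes: x right, y down, z forward; pixel columns grow to the right and rows downward; lengths in mm; the calibration is good to about 2 mm. A picture is of the moment at which its call begins. There is no depth.
- manip.close_job(): hands the job in, once; it reports no verdict.
The state is a dict: "time": time; "joints": joint angles; "joint_velocities": joint speeds; "tau": joint torques, N m; "tool_pos": TCP position; "tool_rot": TCP orientation; "ft_force": force on the tool from outside, world axes, zero at the start; "moment": the same for the moment, N m; "grip_width": finger opening in mm.
Only numpy, scipy, OpenCV 4.12 (cv2) and the standard library are available. Lean on these libraries where they do the work, as an engineer would, in place of code of your own. Each camera call takes 0.05 s, during which the arm holds its last target.

## Task

Put the tube rotator back together: take the spindle from its wooden rest and slide it tip first through both bearing blocks into the drive socket until its shoulder is fully home against the first block. Then swing the keeper arm shut so that it lies straight across behind the end of the spindle's handle. Let go of everything and leave the glass dish, sample pot and brush where they are.

Things in the scene. Friction and masses are not known exactly. Their poses are not given: they have to be found in the camera images.
- rotator: Fixed rotator bed: grey base plate 12 mm thick with, in a row, two upright aluminium bearing blocks and a white drive box. Origin on the bench under the bed; z up; the spindle goes in along +y. Common bore axis: x = 0, z = 62 mm, bores 19 mm wide. First block y = -75 to -59, second y = -5 to 11 (each 50 wide, 82 high, with 80 wide feet 24 high), drive box y = 65 to 170 (70 wide, 86 high).
- bore_mouth (a point): Centre of the first block's bore on its front face (rotator frame 0, -75, 62 mm). Axes as the rotator's: +y is the insertion direction.
- socket_mouth (a point): Centre of the blind drive socket's mouth on the drive box's front face (rotator frame 0, 65, 62 mm). The socket is 19 mm wide and 32 mm deep; a home spindle's tip is 25 mm inside.
- spindle: Loose steel spindle, about 0.34 kg, 215 mm long: shaft 16 mm thick and 165 mm long, then a handle (flange and grip). Origin on its axis at the shoulder (the flange's face toward the shaft); +y along the shaft to the tip. Home when the origin is at the bore mouth. Centre of mass 15 to 25 mm from the shoulder, on the shaft. Starts level, axis 56 mm above the bench. Let go, it sags 2 mm in the bores.
- spindle_grip (a point): Middle of the spindle's handle, 28 mm behind the shoulder: flange 38 mm in diameter and 6 mm thick (y = 0 to -6 mm), then the black ribbed round grip, 30 mm in diameter and 44 mm long (y = -6 to -50 mm in the spindle's frame). The whole handle hangs free outside the rest.
- spindle_tip (a point): Centre of the spindle's tip end, on the axis, 165 mm from the shoulder. The last 12 mm of the shaft taper from 16 to 8 mm.
- rest: Wooden rest, fixed to the bench, carrying the spindle: base 60 x 130 x 10 mm, two upright plates 10 mm thick at y = -54 and 45 mm, each with an open-topped slot 18 mm wide, floor 48 and top 62 mm above the bench. Origin: underside centre. The spindle lies in the slots along the rest's +y, shoulder at y = -65 mm; lift it straight up.
- keeper (a joint): Keeper arm angle in rad: 0 = shut (arm points to the rotator's -x, across the bore axis, 4 mm behind a home spindle's handle; end stop), grows to 2.2 as it opens, anticlockwise from above (at 1.57 it points to the rotator's -y). Stays where left; light friction, about 1 N at the knob. Shuts fully only when the spindle is home.
- keeper_pivot (a point): Point on the keeper's vertical hinge axis at the arm's mid height, at x = 70, y = -134, z = 62 mm in the rotator frame. The arm is a steel bar 10 mm thick and 14 mm high, reaching 85 mm from the hinge.
- keeper_knob (a point): Middle of the black upright round knob on the keeper arm, 70 mm from the hinge axis, 84 mm above the bench. The knob is 16 mm in diameter, from 69 to 98 mm above the bench. It is fixed to the arm.
- dish: Bystander: flat glass dish, 90 mm diameter, 15 high; origin under its base.
- pot: Bystander: small clear sample pot, 44 mm diameter, 50 high; origin under its base.
- brush: Bystander: brush 150 mm long lying on the bench, along its x.

How it is judged (in metres and radians):
On the way, in this order (a step that is already met when the one before it is completed fails the run):
1. the spindle runs through both blocks into the socket, its shoulder home against the first block, while the keeper is still open (y of spindle in the frame of bore_mouth above -0.006 m and distance between spindle and bore_mouth below 0.008 m and angle between the y axis of spindle and the y axis of rotator, either way round below 0.07 rad and value of joint keeper above 0.3 rad), for 0.2 s.
2. the keeper arm is shut behind the handle (value of joint keeper below 0.14 rad), for 0.2 s.
At the end, for the whole second after the job is handed in: The spindle lies in both bores and the socket, in line with them within 0.07 rad, its shoulder within 6 mm of the first block's face (and within 8 mm of the bore mouth's centre); the keeper arm is within 0.14 rad of shut; the spindle is at rest and nothing is held (y of spindle in the frame of bore_mouth above -0.006 m and distance between spindle and bore_mouth below 0.008 m and angle between the y axis of spindle and the y axis of rotator, either way round below 0.07 rad and value of joint keeper below 0.14 rad and linear speed of spindle below 0.02 m/s); the robot touches nothing.
It fails at once if the dish, pot or brush is shifted by more than 40 mm (distance of any of dish, pot, brush from where it was at the start of the episode above 0.04 m).
It also fails if it takes over 69 s, if anything falls off the work surface, if the arm or the gripper's body presses on something with over 40 N, if the wrist force passes 120 N, or if a joint passes its speed limit or range.

## Working session

There is one attempt and no reset: what is moved stays moved. The work goes in short steps, Python scripts to look and compute and a tool call to move; the robot and the scene stay as the last step left them, time stands still between calls to the robot, and variables do not carry over. Pictures are saved under pics/ and viewed, and the job is handed in when it is done.

Besides the shell and the picture viewer there is one more tool, called after "Call:" in YAML: its name, and indented under it one key for each argument. servo_tool: Moves the arm, as the interface text tells. Its arguments: {"type":"object","properties":{"steps":{"type":"array","items":{"type":"object","properties":{"tx":{"type":"number"},"ty":{"type":"number"},"tz":{"type":"number"},"roll":{"type":"number"},"jaw":{"type":"number"}}}},"force":{"type":"number"}},"required":["steps"]}

```bash
mkdir -p pics; ls; python3 - <<'E'
from rig import manip
import cv2
print(manip.sense())
for n in("side","top"):
    s=manip.snapshot(n); cv2.imwrite(f"pics/{n}0.png",s["pixels"][:,:,::-1])
    print(n,s["intrinsics"],s["D"],s["R"],s["t"])
E
```

```text
pics
{'time': 0.0, 'joints': array([-1.36951864e+00,  2.07421985e-01,  1.54295599e+00,  6.50965379e-06,
        1.39346499e+00, -1.50504193e-01]), 'joint_velocities': array([ 0.00170548,  0.00068378, -0.00061667, -0.00064058,  0.0004775 ,
        0.00154021]), 'tau': array([ 8.05403433e-04, -3.70878196e+01, -2.81418353e+01,  6.96955319e-02,
        3.61242355e-02, -1.73556500e-04]), 'tool_pos': array([ 197.95534708, -538.99598765,  204.2887074 ]), 'tool_rot': array([ 9.84570506e-01,  1.74984719e-01, -2.53588848e-05, -1.12487512e-03]), 'ft_force': array([ 0.76388025, -0.60735879,  0.37834018]), 'moment': array([ 0.00766152, -0.00832537,  0.02527787]), 'grip_width': 93.84652702506646}
side [[462.63306898   0.         274.42346117]
 [  0.         462.63306898 210.79008468]
 [  0.           0.           1.        ]] [-0.04022231  0.          0.          0.          0.        ] [[ 0.9991216  -0.04111248 -0.00811123]
 [-0.02934014 -0.54811293 -0.83588957]
 [ 0.02991962  0.83539331 -0.54883771]] [-523.69565087   76.62543635  965.35255893]
top [[458.55175078   0.         279.11325108]
 [  0.         458.55175078 207.49861445]
 [  0.           0.           1.        ]] [-0.02861714  0.          0.          0.          0.        ] [[-0.01154025 -0.99988892 -0.00943257]
 [-0.99616919  0.01231404 -0.08657549]
 [ 0.08668202  0.00839734 -0.99620064]] [-21.24916161 534.3211862  971.31898145]
```

View pics/side0.png

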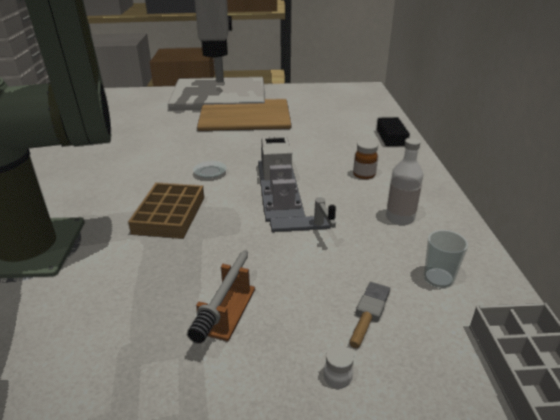

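View pics/top0.png

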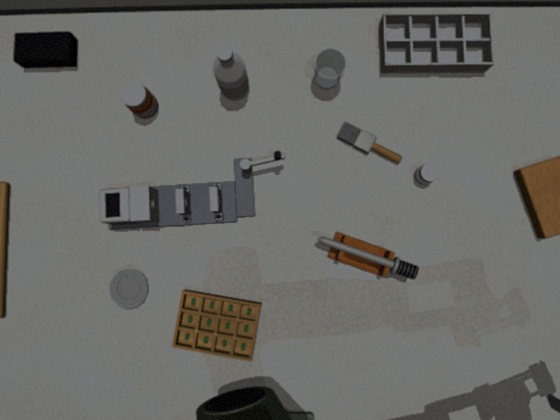

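```bash
cat > h.py <<'E'
import numpy as np, cv2, json
from rig import manip
def cam(n): 
    s=manip.snapshot(n); s["R"]=np.array(s["R"]);s["t"]=np.array(s["t"]);return s
def ray(s,uv):
    p=cv2.undistortPoints(np.array(uv,float).reshape(-1,1,2),np.array(s["intrinsics"]),np.array(s["D"])).reshape(-1,2)
    d=np.c_[p,np.ones(len(p))]@s["R"]; return -s["R"].T@s["t"],d
def onz(s,uv,z):
    c,d=ray(s,uv); return c+d*((z-c[2])/d[:,2])[:,None]
def tri(s1,uv1,s2,uv2):
    c1,d1=ray(s1,uv1);c2,d2=ray(s2,uv2);out=[]
    for a,b in zip(d1,d2):
        k=np.linalg.lstsq(np.c_[a,-b],c2-c1,rcond=None)[0]
        p,q=c1+k[0]*a,c2+k[1]*b; out.append(np.r_[(p+q)/2,np.linalg.norm(p-q)])
    return np.array(out)
def proj(s,X): return cv2.projectPoints(np.array(X,float).reshape(-1,1,3),cv2.Rodrigues(s["R"])[0],s["t"],np.array(s["intrinsics"]),np.array(s["D"]))[0].reshape(-1,2)
def crop(s,x0,y0,w,h,k,f):
    im=s["pixels"][y0:y0+h,x0:x0+w,::-1]
    im=cv2.convertScaleAbs(im,alpha=1.6)
    im=cv2.resize(im,None,fx=k,fy=k,interpolation=cv2.INTER_CUBIC)
    for i in range(0,w,10):
        cv2.line(im,(i*k,0),(i*k,6 if i%50 else 14),(0,255,255),1)
        if i%20==0: cv2.putText(im,str(x0+i),(i*k,22),0,.35,(0,255,255),1)
    for i in range(0,h,10):
        cv2.line(im,(0,i*k),(6,i*k),(0,255,255),1)
        if i%20==0: cv2.putText(im,str(y0+i),(8,i*k+4),0,.35,(0,255,255),1)
    cv2.imwrite("pics/"+f,im)
E
python3 - <<'E'
from h import *
t=cam("top");s=cam("side")
crop(t,90,140,200,100,4,"tc1.png");crop(t,310,220,120,70,6,"tc2.png")
crop(s,250,125,100,115,5,"sc1.png");crop(s,180,240,90,110,5,"sc2.png")
E
```

```text
(no output)
```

View pics/tc1.png

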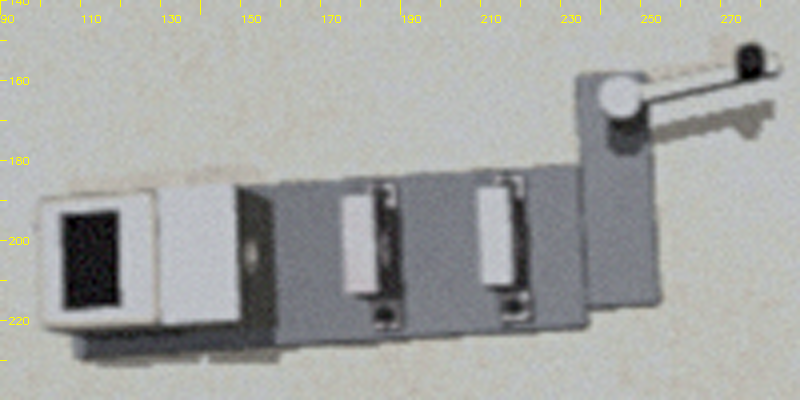

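View pics/tc2.png

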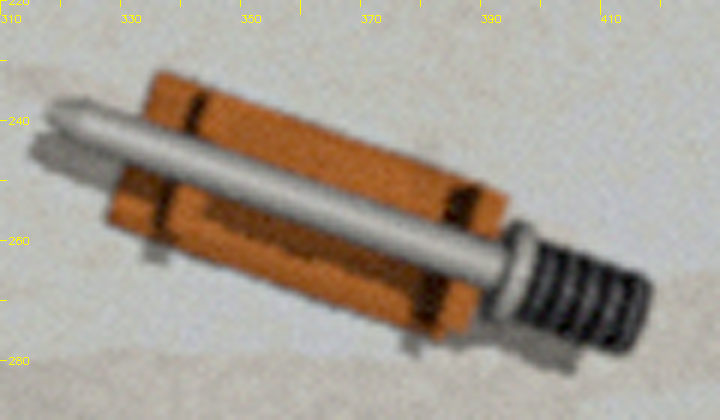

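View pics/sc1.png

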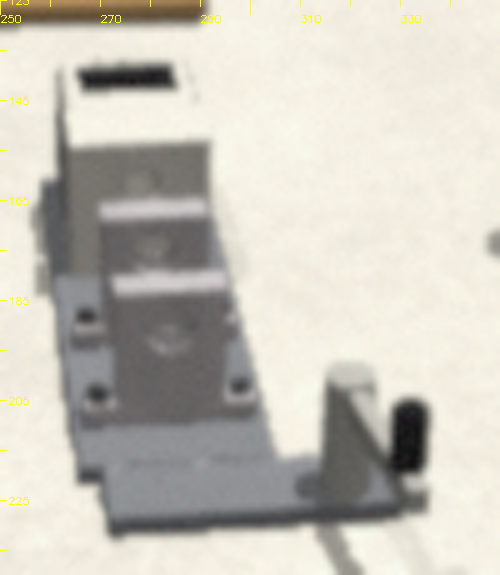

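View pics/sc2.png

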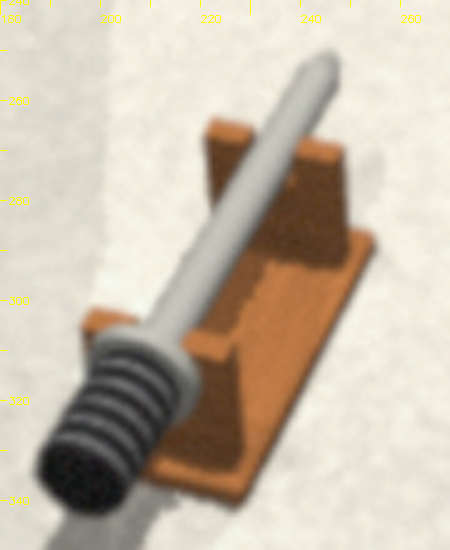

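```bash
python3 - <<'E'
from h import *
t=cam("top");s=cam("side")
K=6
def mask(S,x0,y0,x1,y1,f):
    im=S["pixels"][y0:y1,x0:x1]
    im=cv2.resize(im,None,fx=K,fy=K,interpolation=cv2.INTER_CUBIC).astype(int)
    m=f(im).astype(np.uint8)
    n,l,st,_=cv2.connectedComponentsWithStats(m)
    if n<2: return None
    i=1+np.argmax(st[1:,4]); m=(l==i).astype(np.uint8)
    c=max(cv2.findContours(m,0,2)[0],key=cv2.contourArea).reshape(-1,2)
    return (c+.5)/K-.5+[x0,y0], m
def rect(c):
    return cv2.boxPoints(cv2.minAreaRect(c.astype(np.float32)))
g=t["pixels"].astype(int).sum(2)
print("gray samples tops", g[200,179],g[200,213],g[200,140],g[200,195],g[150,190],'side',s["pixels"][182,283],s["pixels"][195,283],s["pixels"][166,280],s["pixels"][150,280])
br=lambda im: im.sum(2)>400
for nm,b,z in(("b1",(206,182,222,216),82),("b2",(172,182,188,220),82),("box",(126,184,152,226),86)):
    v=t["pixels"][b[1]:b[3],b[0]:b[2]].astype(int).sum(2); th=(np.percentile(v,90)+g[200,195])/2
    c,m=mask(t,*b,lambda im:im.sum(2)>th); r=rect(c); P=onz(t,r,z)
    print(nm,th,r.round(1).tolist()); print(P.round(1).tolist(),P.mean(0).round(1))
for nm,b in(("b1",(268,176,300,188)),("b2",(266,162,296,172))):
    v=s["pixels"][b[1]:b[3],b[0]:b[2]].astype(int).sum(2);lo=s["pixels"][195,283].astype(int).sum();th=(np.percentile(v,92)+lo)/2+20
    c,m=mask(s,*b,lambda im:im.sum(2)>th); r=rect(c);print("side",nm,th,r.round(1).tolist(),onz(s,r,82).round(1).tolist())
E
```

```text
gray samples tops 365 358 366 231 354 side [125 122 122] [78 75 76] [130 127 127] [155 153 144]
b1 296.0 [[208.60000610351562, 186.5], [216.5, 186.10000610351562], [217.5, 210.1999969482422], [209.6999969482422, 210.5]]
[[574.0, 116.0, 82.0], [574.5, 99.8, 82.0], [524.9, 97.7, 82.0], [524.4, 113.8, 82.0]] [549.4 106.8  82. ]
b2 294.5 [[174.6999969482422, 188.60000610351562], [182.39999389648438, 188.1999969482422], [183.5, 212.1999969482422], [175.8000030517578, 212.5]]
[[570.6, 186.0, 82.0], [571.2, 170.0, 82.0], [521.7, 167.3, 82.0], [521.2, 183.3, 82.0]] [546.2 176.7  82. ]
box 297.0 [[125.5999984741211, 220.1999969482422], [125.5999984741211, 183.60000610351562], [151.39999389648438, 183.60000610351562], [151.39999389648438, 220.1999969482422]]
[[506.3, 285.2, 86.0], [581.7, 286.5, 86.0], [581.0, 233.1, 86.0], [505.7, 232.1, 86.0]] [543.7 259.2  86. ]
side b1 335.68 [[272.79998779296875, 175.60000610351562], [299.3999938964844, 175.60000610351562], [299.3999938964844, 187.39999389648438], [272.79998779296875, 187.39999389648438]] [[526.5, 131.9, 82.0], [586.6, 128.5, 82.0], [582.1, 75.9, 82.0], [524.4, 79.0, 82.0]]
side b2 334.0 [[270.0, 165.1999969482422], [290.5, 164.3000030517578], [290.6000061035156, 167.1999969482422], [270.1000061035156, 168.0]] [[522.0, 182.8, 82.0], [570.4, 184.6, 82.0], [569.7, 170.1, 82.0], [521.8, 168.4, 82.0]]
```

```bash
python3 - <<'E'
from h import *
t=cam("top");s=cam("side")
# shaft edges in top view: sample profiles perpendicular to approx axis
def prof(S,a,b,n,half,frs):
    a=np.array(a,float);b=np.array(b,float);d=(b-a)/np.linalg.norm(b-a);nn=np.array([-d[1],d[0]])
    im=S["pixels"].astype(np.float32).sum(2)
    o=np.arange(-half,half+.01,.25)
    for f in frs:
        p=a+f*(b-a); q=p+o[:,None]*nn
        v=cv2.remap(im,q[:,0].astype(np.float32)[None],q[:,1].astype(np.float32)[None],cv2.INTER_LINEAR)[0]
        yield p,nn,o,v
# sat-based mask: shaft grey between orange
for nm,S,a,b in(("top",t,(320,238),(390,263)),("side",s,(243,253),(212,305))):
  im=S["pixels"].astype(np.float32); sat=im[:,:,0]-im[:,:,2]
  T=dict(S);  
  for f in (.25,.4,.5,.6,.75,.85):
    aa=np.array(a,float);bb=np.array(b,float);d=(bb-aa)/np.linalg.norm(bb-aa);nn=np.array([-d[1],d[0]]);p=aa+f*(bb-aa)
    o=np.arange(-8,8.01,.25);q=(p+o[:,None]*nn).astype(np.float32)
    v=cv2.remap(sat,q[:,:1],q[:,1:],1)[:,0]; g=cv2.remap(im.sum(2),q[:,:1],q[:,1:],1)[:,0]
    print(nm,f,p.round(1),"sat",v[::4].astype(int),"g",g[::4].astype(int))
E
```

```text
top 0.25 [337.5 244.2] sat [69 66 64 66 54 22  3  2  3  2  4  4  5 25 39 43 44] g [154 156 156 160 162 192 243 288 333 325 279 231 169 104  83  87  84]
top 0.4 [348. 248.] sat [74 72 70 73 63 26  3  4  5  3  2  2 11 35 48 50 51] g [174 177 172 173 179 201 252 296 335 327 280 232 159 112 109 104 116]
top 0.5 [355.  250.5] sat [78 74 73 74 60 26  7  1  2  4  3  1 10 35 49 45 43] g [180 178 181 179 171 190 242 295 331 320 273 228 173 123 118 115 120]
top 0.6 [362. 253.] sat [76 72 71 75 63 26  4  3  2  3  3  3 12 38 48 50 48] g [185 182 177 176 184 214 246 298 333 315 274 220 171 129 121 110 105]
top 0.75 [372.5 256.8] sat [77 77 75 75 64 17  3  3  2  5  3  2 12 37 51 45 41] g [197 192 194 189 173 199 251 294 330 321 276 226 162 118 106 103 110]
top 0.85 [379.5 259.2] sat [74 73 74 73 56 22  3  3  5  2  4  2  7 32 41 37 39] g [178 179 185 185 184 210 257 306 328 319 266 221 159 106  82  95  95]
side 0.25 [235.2 266. ] sat [69 70 68 47 20  7  6  7  7  7  7  8 11 12 12 12 11] g [224 229 235 250 281 317 345 359 361 355 347 368 413 426 430 428 428]
side 0.4 [230.6 273.8] sat [35 29 14  6  5  5  6  7  7  7  6 11 22 34 37 36 37] g [119 130 158 218 278 318 346 359 360 352 321 247 165 128 121 121 123]
side 0.5 [227.5 279. ] sat [33 27 15  6  5  5  6  6  7  7  7 10 21 30 29 22 15] g [122 127 160 223 282 322 347 360 363 355 322 255 157 122 149 221 326]
side 0.6 [224.4 284.2] sat [32 26 13  5  4  5  6  7  7  7  7  8 10 11 10 11 11] g [121 126 165 229 283 318 344 358 360 353 338 334 395 424 425 425 431]
side 0.75 [219.8 292. ] sat [48 38 15  6  5  6  6  7  7  6  6  7  9 11 11 11 11] g [158 160 180 232 283 323 346 358 363 356 341 345 398 433 442 440 440]
side 0.85 [216.6 297.2] sat [47 37 16  5  5  5  6  6  6  6  7  6  7  9 10 10  9] g [160 164 183 232 284 322 344 358 361 355 344 356 413 442 443 445 447]
```

```bash
python3 - <<'E'
from h import *
t=cam("top");s=cam("side")
print("cams",-t["R"].T@t["t"],-s["R"].T@s["t"])
def mid(a,b,f,o):
    a=np.array(a,float);b=np.array(b,float);d=(b-a)/np.linalg.norm(b-a);return a+f*(b-a)+o*np.array([-d[1],d[0]])
T=[mid((320,238),(390,263),.25,.8),mid((320,238),(390,263),.85,.65)]
S=[mid((243,253),(212,305),.35,-1.15),mid((243,253),(212,305),.6,-1.1)]
ct,dt=ray(t,T);cs,ds=ray(s,S)
n1=np.cross(*dt);n2=np.cross(*ds)
d=np.cross(n1,n2);d/=np.linalg.norm(d);d*=np.sign(d[1])
p=np.linalg.solve(np.array([n1,n2,d]),[n1@ct,n2@cs,0])
print("axis dir",d,"yaw",np.arctan2(-d[0],d[1]))
for y in(-350,-300,-250,-200,-150): print(p+d*(y-p[1])/d[1])
P=onz(t,T,56);print("at z56",P, np.arctan2(-(P[0]-P[1])[0],(P[0]-P[1])[1]))
# along-axis intensity profile in top
u=(P[0]-P[1]);u/=np.linalg.norm(u)
k=np.arange(-120,200,1.)
X=P[1]+k[:,None]*u
uv=proj(t,X).astype(np.float32);g=cv2.remap(t["pixels"].astype(np.float32).sum(2),uv[:,:1],uv[:,1:],1)[:,0]
for i in range(0,320,8): print(k[i],X[i,:2].round(0),g[i:i+8].astype(int))
E
```

```text
cams [ 447.833186    -35.98294643 1013.68727214] [ 496.60085447 -785.98010386  589.6244762 ]
axis dir [ 0.34502047  0.93859287 -0.00207274] yaw -0.35226138649948496
[ 377.08094605 -350.           56.1378953 ]
[ 395.46061221 -300.           56.02747802]
[ 413.84027837 -250.           55.91706074]
[ 432.21994452 -200.           55.80664346]
[ 450.59961068 -150.           55.69622618]
at z56 [[ 451.35030064 -147.91871139   56.        ]
 [ 419.52730993 -234.51415528   56.        ]] -0.35217067564402954
-120.0 [ 378. -347.] [331 332 333 333 330 330 328 326]
-112.0 [ 381. -340.] [329 332 337 341 340 336 333 330]
-104.0 [ 384. -332.] [327 327 329 330 330 336 340 341]
-96.0 [ 386. -325.] [337 334 334 336 339 340 338 338]
-88.0 [ 389. -317.] [340 343 333 320 282 222 170 132]
-80.0 [ 392. -310.] [114 125 133 115  93  69  51  73]
-72.0 [ 395. -302.] [108 132 147 139 100  69  79  93]
-64.0 [ 397. -295.] [120 149 152 144 116  78  63  79]
-56.0 [ 400. -287.] [104 133 155 133 105  77  53  66]
-48.0 [ 403. -280.] [ 96 119 130 127  99  80 100 129]
-40.0 [ 406. -272.] [183 234 262 287 291 280 252 211]
[... 836 characters left out ...]
 329 327 328]
96.0 [ 453. -144.] [331 337 343 344 337 333 334 336]
104.0 [ 455. -137.] [341 339 333 332 335 337 340 341]
112.0 [ 458. -129.] [335 331 331 334 337 340 341 341]
120.0 [ 461. -122.] [336 331 325 316 305 292 280 273]
128.0 [ 464. -114.] [271 269 267 260 257 258 264 281]
136.0 [ 466. -107.] [302 322 336 348 350 351 349 348]
144.0 [469. -99.] [349 351 350 348 346 344 342 342]
152.0 [472. -92.] [344 346 346 349 353 352 348 345]
160.0 [475. -84.] [344 343 344 346 349 352 352 350]
168.0 [477. -77.] [352 357 360 354 350 348 346 347]
176.0 [480. -69.] [351 353 352 353 352 351 350 349]
184.0 [483. -62.] [348 347 349 352 353 352 353 356]
192.0 [486. -54.] [360 356 353 354 356 356 354 352]
```

Call:
servo_tool:
  steps:
    - {"tx": 0.04,"ty": -0.025,"tz": 0.0,"roll": -0.1,"jaw": 1}
    - {"tx": 0.08,"ty": -0.05,"tz": 0.01,"roll": -0.22,"jaw": 1}
    - {"tx": 0.118,"ty": -0.073,"tz": 0.02,"roll": -0.34,"jaw": 1}
    - {"tx": 0.155,"ty": -0.096,"tz": 0.03,"roll": -0.46,"jaw": 1}
    - {"tx": 0.19,"ty": -0.118,"tz": 0.04,"roll": -0.58,"jaw": 0.8}
    - {"tx": 0.225,"ty": -0.139,"tz": 0.055,"roll": -0.7,"jaw": 0.7}
    - {"tx": 0.255,"ty": -0.158,"tz": 0.075,"roll": -0.8,"jaw": 0.6}
    - {"tx": 0.2827,"ty": -0.1745,"tz": 0.095,"roll": -0.867,"jaw": 0.6}
  force: 20

```text
time: 1.17
tool_pos: [396.2, -288.7, 119.2]
tool_rot: [0.819, 0.574, 0.0, 0.002]
ft_force: [0.5, -0.3, -0.1]
grip_width: 70.9
```

Call:
servo_tool:
  steps:
    - {"tx": 0,"ty": 0,"tz": 0,"roll": 0,"jaw": 0.6}
    - {"tx": 0,"ty": 0,"tz": 0,"roll": 0,"jaw": 0.6}
    - {"tx": 0,"ty": 0,"tz": 0,"roll": 0,"jaw": 0.6}

```text
time: 1.42
tool_pos: [394.7, -290.3, 119.0]
tool_rot: [0.82, 0.572, -0.0, 0.001]
ft_force: [0.7, -0.3, 0.6]
grip_width: 56.6
```

```bash
python3 - <<'E'
from h import *
s=manip.sense();print(s["tool_pos"],s["tool_rot"],s["ft_force"])
q=s["tool_rot"];print("xang",np.arctan2(2*q[0]*q[1],1-2*(q[1]**2+q[2]**2)))
crop(cam("top"),300,200,140,100,5,"t1.png");crop(cam("side"),170,200,120,150,4,"s1.png")
E
```

```text
[ 394.67409528 -290.29684568  119.01749697] [ 8.19948564e-01  5.72436935e-01 -2.18310090e-04  5.10734612e-04] [ 0.69730978 -0.34997015  0.63209245]
xang 1.2189496948975458
```

View pics/s1.png

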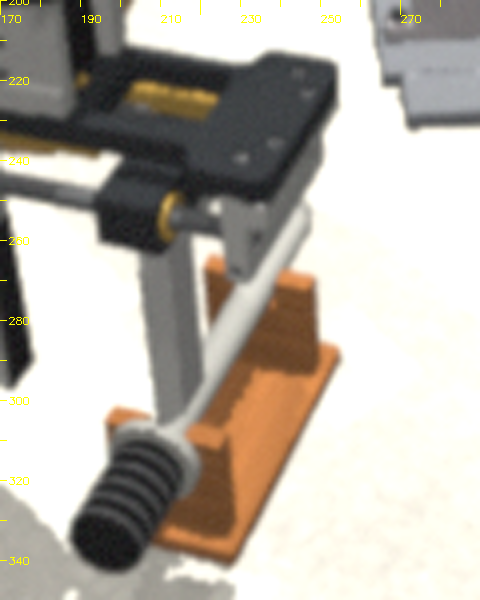

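Call:
servo_tool:
  steps:
    - {"tx": 0.014,"ty": 0.004,"tz": 0.02,"roll": 0,"jaw": 0.6}
    - {"tx": 0.014,"ty": 0.004,"tz": 0.03,"roll": 0,"jaw": 0.6}
    - {"tx": 0.014,"ty": 0.004,"tz": 0.03,"roll": 0,"jaw": 0.6}
    - {"tx": 0.014,"ty": 0.004,"tz": 0.03,"roll": 0,"jaw": 0.6}

```text
time: 1.85
tool_pos: [402.1, -278.6, 88.3]
tool_rot: [0.82, 0.572, -0.0, -0.001]
ft_force: [-1.0, -0.3, -0.0]
grip_width: 56.7
```

```bash
python3 - <<'E'
from h import *
s=manip.sense();print(s["tool_pos"],s["tool_rot"],s["ft_force"])
crop(cam("top"),300,200,140,100,5,"t2.png");crop(cam("side"),170,220,120,140,4,"s2.png")
E
```

```text
[ 402.05356094 -278.58194375   88.25049648] [ 8.20363881e-01  5.71841382e-01 -3.33545132e-04 -6.52325444e-04] [-1.03476361 -0.31875287 -0.01012776]
```

View pics/s2.png

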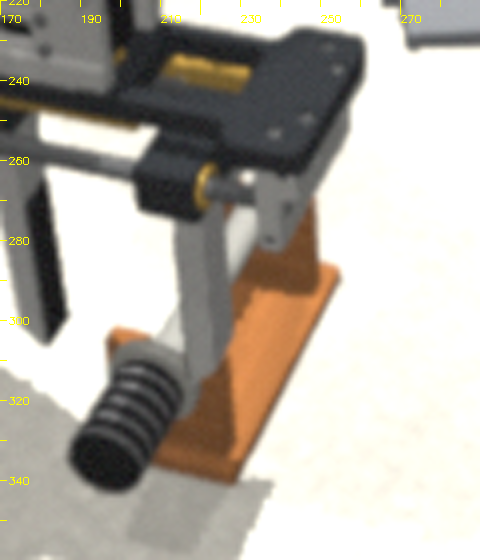

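View pics/t2.png

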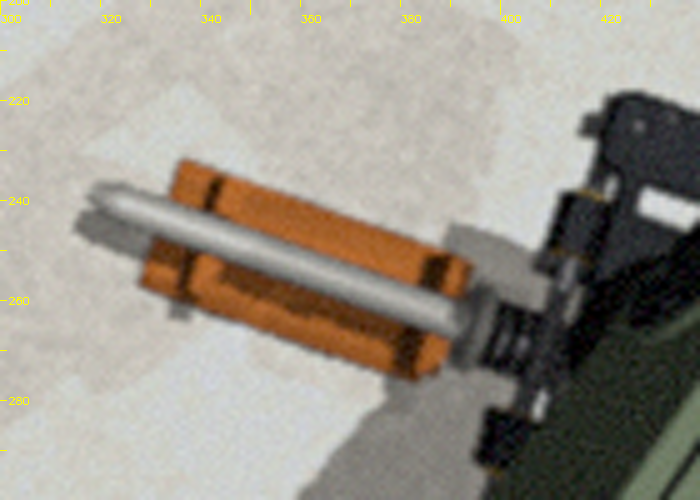

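Call:
servo_tool:
  steps:
    - {"tx": 0.0,"ty": 0.001,"tz": 0.02,"roll": 0,"jaw": 0.6}
    - {"tx": 0.0,"ty": 0.001,"tz": 0.04,"roll": 0,"jaw": 0.6}
    - {"tx": 0.0,"ty": 0.001,"tz": 0.051,"roll": 0,"jaw": 0.6}
    - {"tx": 0.0,"ty": 0.001,"tz": 0.051,"roll": 0,"jaw": 0.6}
    - {"tx": 0.0,"ty": 0.001,"tz": 0.051,"roll": 0,"jaw": 0.6}

```text
time: 2.37
tool_pos: [403.7, -278.4, 37.6]
tool_rot: [0.82, 0.572, -0.0, -0.0]
ft_force: [0.1, -0.8, 0.6]
grip_width: 56.1
```

```bash
python3 - <<'E'
from h import *
s=manip.sense();print(s["tool_pos"],s["tool_rot"],s["ft_force"])
crop(cam("side"),170,220,120,140,4,"s3.png")
E
```

```text
[ 403.73633799 -278.39585339   37.56615409] [ 8.20092242e-01  5.72231203e-01 -9.90364360e-05 -3.92991691e-04] [ 0.10734318 -0.78276878  0.57653167]
```

View pics/s3.png

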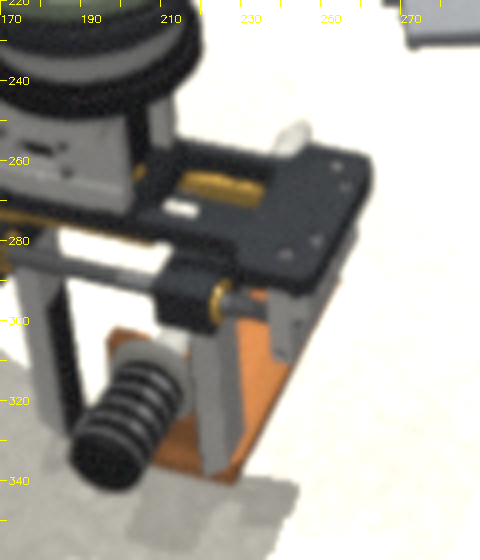

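Call:
servo_tool:
  steps:
    - {"jaw": 0.0}
    - {"jaw": 0.0}
    - {"jaw": 0.0}
    - {"jaw": 0.0}
    - {"jaw": 0.0}
    - {"jaw": 0.0}
  force: 60

```text
$.steps[0]: bad value
```

```bash
python3 - <<'E'
from h import *
s=manip.sense();print(s["tool_pos"],s["tool_rot"],s["ft_force"],s["moment"],s["grip_width"])
E
```

```text
[ 404.38354014 -278.91693733   38.29834673] [8.20065277e-01 5.72269749e-01 8.56810428e-05 5.18384608e-04] [ 0.03932535  0.66326162 -0.38941421] [-0.04300429 -0.09893543  0.02662247] 56.07184661248822
```

Call:
servo_tool:
  steps:
    - {"tx": 0,"ty": 0,"tz": 0,"roll": 0,"jaw": 0.0}
    - {"tx": 0,"ty": 0,"tz": 0,"roll": 0,"jaw": 0.0}
    - {"tx": 0,"ty": 0,"tz": 0,"roll": 0,"jaw": 0.0}
    - {"tx": 0,"ty": 0,"tz": 0,"roll": 0,"jaw": 0.0}
    - {"tx": 0,"ty": 0,"tz": 0,"roll": 0,"jaw": 0.0}
    - {"tx": 0,"ty": 0,"tz": 0,"roll": 0,"jaw": 0.0}
  force: 60

```text
time: 2.92
tool_pos: [404.0, -278.5, 38.0]
tool_rot: [0.82, 0.572, -0.0, 0.0]
ft_force: [-2.0, 0.1, 2.7]
grip_width: 28.6
```

```bash
python3 - <<'E'
from h import *
s=manip.sense();print(s["tool_pos"],s["tool_rot"],s["ft_force"],s["moment"],s["grip_width"])
E
```

```text
[ 403.97416217 -278.48825108   37.97258766] [ 8.19915600e-01  5.72484374e-01 -1.55031850e-04  1.62110559e-04] [-1.97550573  0.10369991  2.67417094] [-0.01767956  0.20908338  0.06071608] 28.573119722910214
```

Call:
servo_tool:
  steps:
    - {"tx": 0,"ty": 0,"tz": -0.01,"roll": 0,"jaw": 0.0}
    - {"tx": 0,"ty": 0,"tz": -0.02,"roll": 0,"jaw": 0.0}
    - {"tx": 0,"ty": 0,"tz": -0.035,"roll": 0,"jaw": 0.0}
    - {"tx": 0,"ty": 0,"tz": -0.045,"roll": 0,"jaw": 0.0}
    - {"tx": 0,"ty": 0,"tz": -0.045,"roll": 0,"jaw": 0.0}
    - {"tx": 0,"ty": 0,"tz": -0.045,"roll": 0,"jaw": 0.0}
  force: 60

```text
time: 3.42
tool_pos: [404.5, -278.8, 83.5]
tool_rot: [0.82, 0.572, 0.0, 0.001]
ft_force: [-1.0, 0.5, -4.6]
grip_width: 28.7
```

```bash
python3 - <<'E'
from h import *
s=manip.sense();print(s["tool_pos"],s["tool_rot"],s["ft_force"],s["moment"],s["grip_width"])
crop(cam("top"),290,190,140,100,5,"t4.png")
crop(cam("side"),170,200,120,140,4,"s4.png")
E
```

```text
[ 404.47714331 -278.76699336   83.46130912] [8.19968054e-01 5.72408370e-01 1.80041981e-04 1.00806172e-03] [-0.981676    0.45366375 -4.60567223] [-0.12663541  0.0221864  -0.02044709] 28.725929573802233
```

View pics/s4.png

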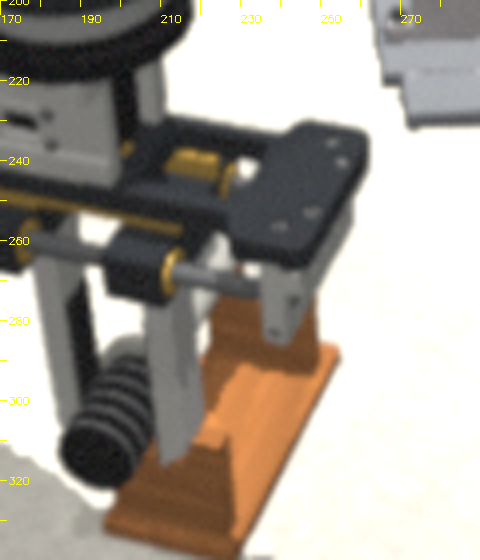

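View pics/t4.png

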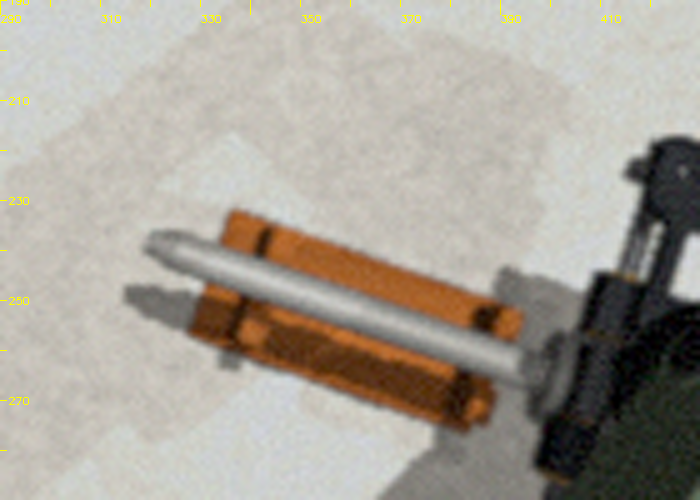

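Call:
servo_tool:
  steps:
    - {"tx": 0.025,"ty": 0.01,"tz": 0,"roll": -0.05,"jaw": 0.0}
    - {"tx": 0.05,"ty": 0.02,"tz": 0,"roll": -0.1,"jaw": 0.0}
    - {"tx": 0.08,"ty": 0.032,"tz": 0,"roll": -0.15,"jaw": 0.0}
    - {"tx": 0.11,"ty": 0.044,"tz": 0,"roll": -0.2,"jaw": 0.0}
    - {"tx": 0.14,"ty": 0.056,"tz": 0,"roll": -0.25,"jaw": 0.0}
    - {"tx": 0.17,"ty": 0.068,"tz": 0,"roll": -0.3,"jaw": 0.0}
    - {"tx": 0.195,"ty": 0.077,"tz": 0,"roll": -0.35,"jaw": 0.0}
    - {"tx": 0.218,"ty": 0.0845,"tz": 0.0,"roll": -0.4,"jaw": 0.0}

```text
time: 4.18
tool_pos: [558.7, -100.9, 81.3]
tool_rot: [0.689, 0.725, -0.0, -0.001]
ft_force: [0.8, -0.3, -4.3]
grip_width: 28.4
```

Call:
servo_tool:
  steps:
    - {"tx": 0,"ty": 0,"tz": 0,"roll": 0,"jaw": 0.0}
    - {"tx": 0,"ty": 0,"tz": 0,"roll": 0,"jaw": 0.0}
    - {"tx": 0,"ty": 0,"tz": 0,"roll": 0,"jaw": 0.0}

```text
time: 4.43
tool_pos: [557.2, -102.8, 81.4]
tool_rot: [0.69, 0.724, -0.001, -0.001]
ft_force: [0.4, 0.3, -3.5]
grip_width: 28.7
```

```bash
python3 - <<'E'
from h import *
s=manip.sense();print(s["tool_pos"],s["tool_rot"],s["ft_force"],s["moment"],s["grip_width"])
q=s["tool_rot"];print("xang",np.arctan2(2*q[0]*q[1],1-2*(q[1]**2+q[2]**2)))
crop(cam("top"),190,140,150,100,5,"t5.png")
crop(cam("side"),240,140,120,140,4,"s5.png")
E
```

```text
[ 557.23797922 -102.80348898   81.38938268] [ 0.68995287  0.72385301 -0.00085815 -0.00106217] [ 0.35578697  0.26656671 -3.50290634] [-0.15791763 -0.14205758  0.04148982] 28.680162652969738
xang 1.618742606930344
```

View pics/s5.png

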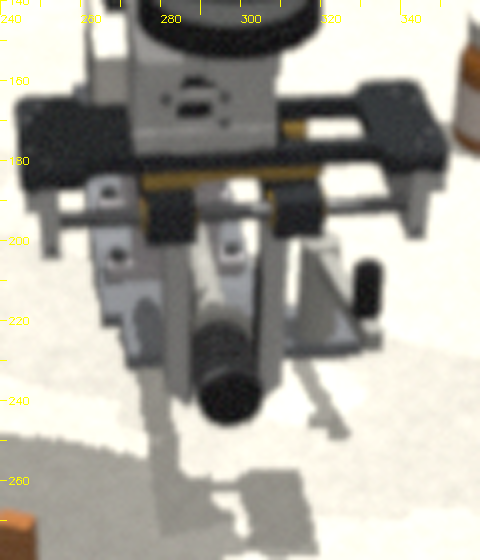

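View pics/t5.png

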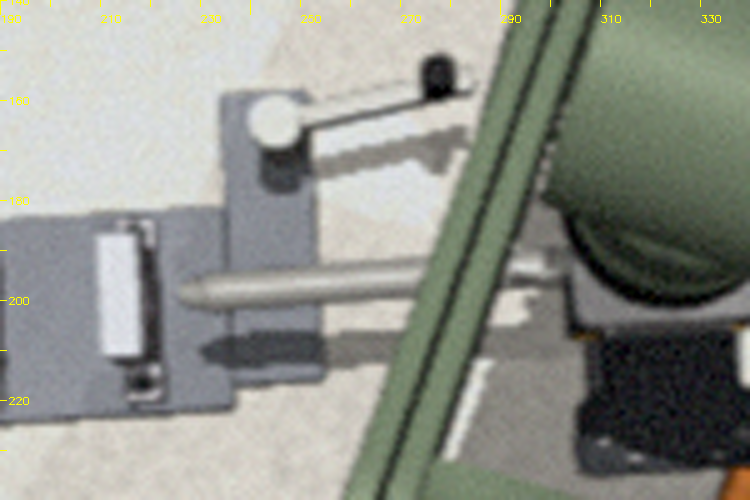

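Call:
servo_tool:
  steps:
    - {"tx": 0,"ty": 0.002,"tz": 0.015,"roll": 0,"jaw": 0.0}
    - {"tx": 0,"ty": 0.002,"tz": 0.03,"roll": 0,"jaw": 0.0}
    - {"tx": 0,"ty": 0.002,"tz": 0.0375,"roll": 0,"jaw": 0.0}
    - {"tx": 0,"ty": 0.002,"tz": 0.0375,"roll": 0,"jaw": 0.0}
    - {"tx": 0,"ty": 0.002,"tz": 0.0375,"roll": 0,"jaw": 0.0}

```text
time: 4.95
tool_pos: [559.6, -103.1, 44.6]
tool_rot: [0.69, 0.723, -0.0, -0.001]
ft_force: [0.3, -0.0, -2.6]
grip_width: 28.7
```

```bash
cat > ax.py <<'E'
from h import *
s=manip.sense();print(s["tool_pos"],s["ft_force"],s["moment"],s["grip_width"])
q=s["tool_rot"];print("xang",np.arctan2(2*q[0]*q[1],1-2*(q[1]**2+q[2]**2)))
E
python3 - <<'E'
exec(open("ax.py").read())
t=cam("top")
im=t["pixels"].astype(np.float32).sum(2)
for c in range(222,290,4):
    print(c,im[184:216,c].astype(int))
crop(t,190,140,150,100,5,"t6.png")
E
```

```text
[ 559.5715671  -103.135597     44.59234642] [ 0.26593055 -0.03457335 -2.59607879] [-0.22471624 -0.11762161 -0.0078551 ] 28.743800968953543
xang 1.617583258943352
222 [258 259 269 261 265 268 266 273 260 256 250 235 219 210 207 202 206 206
 205 196 179 191 187 192 196 175 196 167 181 221 218 184]
226 [273 276 270 272 267 276 274 272 277 275 276 273 266 278 269 256 265 261
 255 268 248 267 257 255 246 241 256 255 267 251 253 271]
230 [268 277 280 270 273 276 260 267 264 253 257 256 237 268 300 302 264 197
 234 242 223 215 213 212 257 271 254 260 258 263 259 258]
234 [211 224 216 213 229 221 223 225 239 237 232 233 271 315 357 321 278 229
 161 135 126 124 126 131 156 226 257 266 248 261 260 262]
238 [266 268 266 256 270 262 256 259 266 258 256 255 291 340 381 334 266 216
 149 128 147 139 131 140 132 166 248 252 259 267 261 236]
242 [260 268 262 260 268 267 268 257 264 258 255 269 300 348 373 324 258 209
 128 144 129 127 134 133 127 166 254 277 266 258 267 240]
246 [263 259 263 261 265 264 264 253 263 247 230 263 320 364 346 290 247 184
 120 130 145 132 127 139 161 243 270 255 265 261 26
[... 656 characters left out ...]
 380 374 365 381 384 381]
270 [403 397 378 380 400 391 389 383 318 270 299 352 378 310 245 208 262 355
 258 212 206 219 215 191 209 297 287 239 215 204 214 215]
274 [414 406 395 389 390 380 386 382 302 266 311 361 322 256 230 197 213 235
 218 208 226 211 224 225 217 229 228 217 215 197 176 136]
278 [385 366 354 338 281 241 221 214 209 226 212 216 211 226 230 218 224 219
 186 172 149 119  97  80 114 136 154 176 196 218 226 211]
282 [216 225 211 220 218 219 212 204 173 146 100 113 101 116 159 184 190 215
 227 227 222 231 222 214 214 218 215 202 197 176 145 126]
286 [ 98 102 109 149 186 213 226 209 221 212 224 225 215 222 216 220 205 207
 166 153 116  93  91 121 218 254 269 271 323 328 332 360]
```

View pics/t6.png

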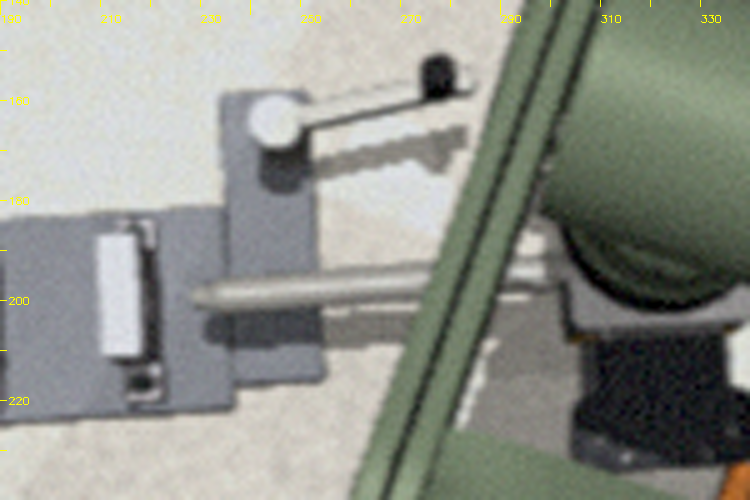

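```bash
python3 - <<'E'
from h import *
t=cam("top")
v=np.array([-.047,.9989,0]);b=np.array([549.8,98.8,62])
for k in(-165,-140,-120,-100,-80,-60,-40,-20,-10): 
    p=b+k*v; print(k,p.round(1),proj(t,[p]).round(1), "z58",proj(t,[p-[0,0,4]]).round(1))
E
```

```text
-165 [557.6 -66.   62. ] [[297.2 194.4]] z58 [[297.1 194.7]]
-140 [556.4 -41.   62. ] [[285.2 195.1]] z58 [[285.2 195.4]]
-120 [555.4 -21.1  62. ] [[275.7 195.7]] z58 [[275.7 195.9]]
-100 [554.5  -1.1  62. ] [[266.1 196.3]] z58 [[266.2 196.5]]
-80 [553.6  18.9  62. ] [[256.6 196.8]] z58 [[256.7 197.1]]
-60 [552.6  38.9  62. ] [[247.  197.4]] z58 [[247.2 197.6]]
-40 [551.7  58.8  62. ] [[237.5 198. ]] z58 [[237.6 198.2]]
-20 [550.7  78.8  62. ] [[227.9 198.5]] z58 [[228.1 198.7]]
-10 [550.3  88.8  62. ] [[223.1 198.8]] z58 [[223.4 199. ]]
```

Call:
servo_tool:
  steps:
    - {"tx": 0.01,"ty": 0,"tz": 0,"roll": 0,"jaw": 0.0}
    - {"tx": 0.02,"ty": 0,"tz": 0,"roll": 0,"jaw": 0.0}
    - {"tx": 0.025,"ty": 0,"tz": 0,"roll": 0,"jaw": 0.0}
    - {"tx": 0.03,"ty": 0,"tz": 0,"roll": 0,"jaw": 0.0}
    - {"tx": 0.035,"ty": 0,"tz": 0,"roll": 0,"jaw": 0.0}
    - {"tx": 0.035,"ty": 0,"tz": 0,"roll": 0,"jaw": 0.0}

```text
time: 5.55
tool_pos: [558.6, -66.3, 45.1]
tool_rot: [0.689, 0.724, 0.0, -0.0]
ft_force: [-0.3, -0.1, -3.5]
grip_width: 28.9
```

```bash
python3 ax.py
```

```text
[558.59361678 -66.29971743  45.08506986] [-0.33954794 -0.11201383 -3.48533162] [-0.09661128 -0.14288187 -0.01322254] 28.904026298550562
xang 1.6203383267101266
```

Call:
servo_tool:
  steps:
    - {"tx": 0.01,"ty": 0,"tz": 0,"roll": 0,"jaw": 0.0}
    - {"tx": 0.02,"ty": 0,"tz": 0,"roll": 0,"jaw": 0.0}
    - {"tx": 0.03,"ty": 0,"tz": 0,"roll": 0,"jaw": 0.0}
    - {"tx": 0.038,"ty": 0,"tz": 0,"roll": 0,"jaw": 0.0}
    - {"tx": 0.045,"ty": 0,"tz": 0,"roll": 0,"jaw": 0.0}
    - {"tx": 0.045,"ty": 0,"tz": 0,"roll": 0,"jaw": 0.0}
    - {"tx": 0.045,"ty": 0,"tz": 0,"roll": 0,"jaw": 0.0}

```text
time: 6.13
tool_pos: [556.6, -22.3, 45.1]
tool_rot: [0.689, 0.724, -0.0, 0.0]
ft_force: [-0.4, -1.0, -3.8]
grip_width: 28.9
```

```bash
python3 ax.py;python3 -c "
from h import *
t=cam('top');crop(t,190,140,150,100,5,'t7.png')
crop(cam('side'),240,120,120,130,4,'s7.png')"
```

```text
[556.60644763 -22.28879207  45.06147116] [-0.35957077 -1.02545937 -3.82288229] [-0.20055825 -0.10515707  0.00803464] 28.921455850467453
xang 1.6200024307261023
```

View pics/t7.png

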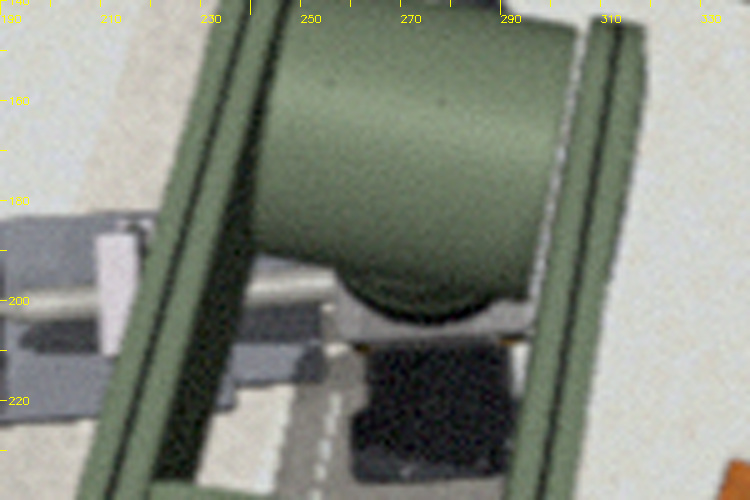

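View pics/s7.png

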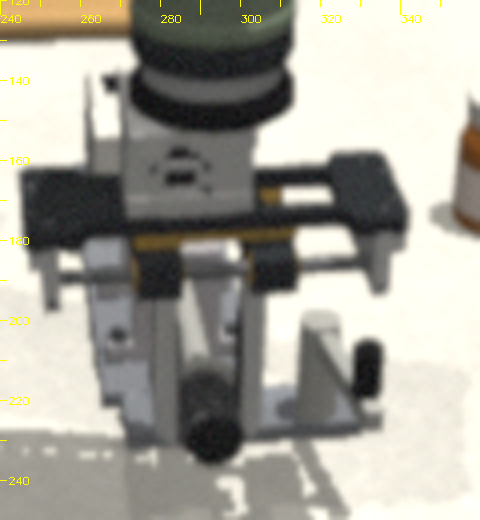

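Call:
servo_tool:
  steps:
    - {"tx": 0.005,"ty": -0.0007,"tz": 0.0007,"roll": 0,"jaw": 0.0}
    - {"tx": 0.012,"ty": -0.0007,"tz": 0.0007,"roll": 0,"jaw": 0.0}
    - {"tx": 0.019,"ty": -0.0007,"tz": 0.0007,"roll": 0,"jaw": 0.0}
    - {"tx": 0.026,"ty": -0.0007,"tz": 0.0007,"roll": 0,"jaw": 0.0}
    - {"tx": 0.033,"ty": -0.0007,"tz": 0.0007,"roll": 0,"jaw": 0.0}
    - {"tx": 0.04,"ty": -0.0007,"tz": 0.0007,"roll": 0,"jaw": 0.0}
    - {"tx": 0.045,"ty": -0.0007,"tz": 0.0007,"roll": 0,"jaw": 0.0}
    - {"tx": 0.045,"ty": -0.0007,"tz": 0.0007,"roll": 0,"jaw": 0.0}

```text
time: 6.9
tool_pos: [553.6, 23.6, 44.4]
tool_rot: [0.689, 0.724, 0.0, -0.0]
ft_force: [-0.7, -0.3, -4.2]
grip_width: 28.7
```

```bash
python3 ax.py
```

```text
[553.62784388  23.56546941  44.36091693] [-0.65805431 -0.25569058 -4.24873164] [-0.12114737 -0.15877157 -0.03836041] 28.686336051117173
xang 1.6201721997152847
```

Call:
servo_tool:
  steps:
    - {"tx": 0.005,"ty": 0,"tz": 0,"roll": 0,"jaw": 0.0}
    - {"tx": 0.012,"ty": 0,"tz": 0,"roll": 0,"jaw": 0.0}
    - {"tx": 0.019,"ty": 0,"tz": 0,"roll": 0,"jaw": 0.0}
    - {"tx": 0.026,"ty": 0,"tz": 0,"roll": 0,"jaw": 0.0}
    - {"tx": 0.033,"ty": 0,"tz": 0,"roll": 0,"jaw": 0.0}
    - {"tx": 0.04,"ty": 0,"tz": 0,"roll": 0,"jaw": 0.0}
    - {"tx": 0.045,"ty": 0,"tz": 0,"roll": 0,"jaw": 0.0}
    - {"tx": 0.045,"ty": 0,"tz": 0,"roll": 0,"jaw": 0.0}

```text
time: 7.57
tool_pos: [551.5, 68.4, 44.3]
tool_rot: [0.689, 0.724, 0.0, -0.0]
ft_force: [0.5, -0.2, -2.9]
grip_width: 29.3
```

```bash
python3 ax.py
```

```text
[551.48198261  68.35586244  44.34039688] [ 0.46059358 -0.18119364 -2.94803805] [-0.12193557 -0.08766079  0.03257659] 29.250242049581168
xang 1.6200170390314768
```

Call:
servo_tool:
  steps:
    - {"tx": 0.004,"ty": 0,"tz": 0,"roll": 0,"jaw": 0.0}
    - {"tx": 0.008,"ty": 0,"tz": 0,"roll": 0,"jaw": 0.0}
    - {"tx": 0.01,"ty": 0,"tz": 0,"roll": 0,"jaw": 0.0}
    - {"tx": 0.011,"ty": 0,"tz": 0,"roll": 0,"jaw": 0.0}
    - {"tx": 0.012,"ty": 0,"tz": 0,"roll": 0,"jaw": 0.0}
    - {"tx": 0.012,"ty": 0,"tz": 0,"roll": 0,"jaw": 0.0}

```text
time: 8.07
tool_pos: [551.0, 79.1, 44.4]
tool_rot: [0.69, 0.724, 0.0, -0.0]
ft_force: [0.7, -0.2, -2.8]
grip_width: 28.8
```

Call:
servo_tool:
  steps:
    - {"tx": 0.001,"ty": 0,"tz": 0,"roll": 0,"jaw": 0.0}
    - {"tx": 0.001,"ty": 0,"tz": 0,"roll": 0,"jaw": 0.0}

```text
time: 8.23
tool_pos: [551.0, 80.1, 44.4]
tool_rot: [0.69, 0.724, 0.0, -0.0]
ft_force: [-0.3, 0.2, -2.6]
grip_width: 28.8
```

Call:
servo_tool:
  steps:
    - {"tx": 0.001,"ty": 0,"tz": 0,"roll": 0,"jaw": 0.0}
    - {"tx": 0.001,"ty": 0,"tz": 0,"roll": 0,"jaw": 0.0}

```text
time: 8.4
tool_pos: [551.0, 81.1, 44.4]
tool_rot: [0.69, 0.724, 0.0, 0.0]
ft_force: [0.3, 0.1, -3.0]
grip_width: 28.8
```

Call:
servo_tool:
  steps:
    - {"tx": 0.001,"ty": 0,"tz": 0,"roll": 0,"jaw": 0.0}
    - {"tx": 0.001,"ty": 0,"tz": 0,"roll": 0,"jaw": 0.0}

```text
time: 8.57
tool_pos: [551.0, 81.2, 44.4]
tool_rot: [0.69, 0.724, -0.001, 0.001]
ft_force: [-0.1, -4.0, -3.6]
grip_width: 28.6
```

Call:
servo_tool:
  steps:
    - {"tx": 0.001,"ty": 0,"tz": 0,"roll": 0,"jaw": 0.0}
    - {"tx": 0.001,"ty": 0,"tz": 0,"roll": 0,"jaw": 0.0}

```text
time: 8.73
tool_pos: [551.0, 81.2, 44.4]
tool_rot: [0.69, 0.724, -0.001, 0.001]
ft_force: [0.0, -7.4, -3.7]
grip_width: 28.8
```

```bash
python3 ax.py;python3 -c "
from h import *
t=cam('top');crop(t,190,140,150,100,5,'t8.png')
crop(cam('side'),240,120,120,130,4,'s8.png')"
```

```text
[550.95750708  81.22279554  44.3765071 ] [ 0.01191355 -7.39507746 -3.67477295] [-1.28034859 -0.08232606 -0.06572241] 28.776043214969967
xang 1.619075046588637
```

View pics/s8.png

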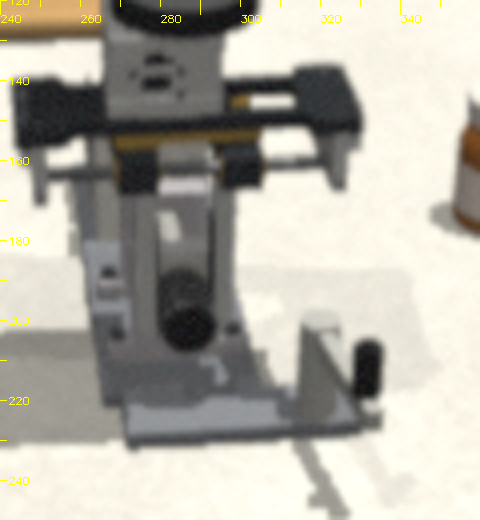

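Call:
servo_tool:
  steps:
    - {"tx": 0,"ty": 0,"tz": 0,"roll": 0,"jaw": 0.0}
    - {"tx": 0,"ty": 0,"tz": 0,"roll": 0,"jaw": 0.6}
    - {"tx": 0,"ty": 0,"tz": 0,"roll": 0,"jaw": 0.6}
    - {"tx": 0,"ty": 0,"tz": 0,"roll": 0,"jaw": 0.6}
    - {"tx": 0,"ty": 0,"tz": 0,"roll": 0,"jaw": 0.6}
    - {"tx": 0,"ty": 0,"tz": 0,"roll": 0,"jaw": 0.6}

```text
time: 9.33
tool_pos: [551.3, 83.5, 44.8]
tool_rot: [0.69, 0.724, 0.001, 0.0]
ft_force: [0.5, -0.3, -0.1]
grip_width: 55.6
```

```bash
python3 ax.py;python3 -c "
from h import *
crop(cam('side'),240,120,120,130,4,'s9.png')"
```

```text
[551.27661222  83.4630352   44.83943859] [ 0.47634069 -0.33135257 -0.07882192] [-0.04019006 -0.10125337  0.07724205] 55.57547734930736
xang 1.6190521357662342
```

View pics/s9.png

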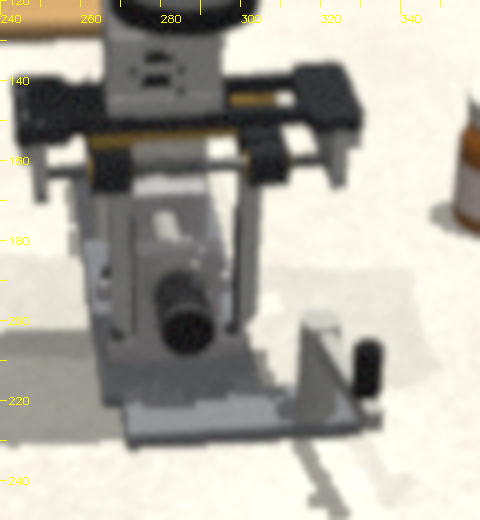

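Call:
servo_tool:
  steps:
    - {"tx": -0.001,"ty": 0,"tz": 0,"roll": 0,"jaw": 0.6}
    - {"tx": -0.002,"ty": 0,"tz": -0.02,"roll": 0,"jaw": 0.6}
    - {"tx": -0.002,"ty": 0,"tz": -0.05,"roll": 0,"jaw": 0.6}
    - {"tx": -0.002,"ty": 0,"tz": -0.085,"roll": 0,"jaw": 0.6}
    - {"tx": -0.03,"ty": 0,"tz": -0.09,"roll": 0,"jaw": 0.5}
    - {"tx": -0.06,"ty": 0,"tz": -0.09,"roll": 0,"jaw": 0.5}
    - {"tx": -0.06,"ty": 0,"tz": -0.09,"roll": 0,"jaw": 0.5}

```text
time: 9.97
tool_pos: [555.2, 19.2, 136.1]
tool_rot: [0.691, 0.723, 0.0, 0.002]
ft_force: [-0.6, 1.4, -0.2]
grip_width: 47.1
```

```bash
python3 ax.py;python3 -c "
from h import *
t=cam('top');crop(t,170,130,170,110,4,'t10.png')
crop(cam('side'),240,120,120,130,4,'s10.png')"
```

```text
[555.22086821  19.16740639 136.07081833] [-0.63095536  1.43314597 -0.19401759] [-0.02597611 -0.02299097  0.02121662] 47.11283498083333
xang 1.6158086235042382
```

View pics/s10.png

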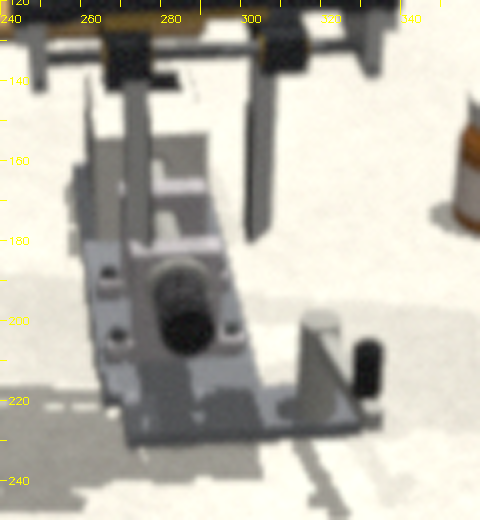

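View pics/t10.png

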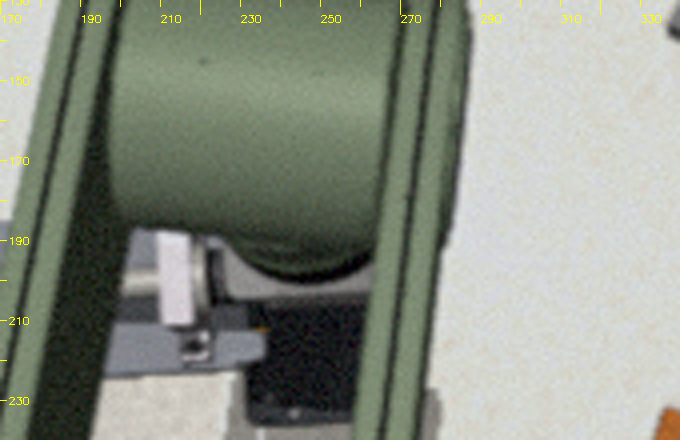

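```bash
python3 - <<'E'
from h import *
t=cam("top");s=cam("side")
T=cv2.imread("pics/top0.png");S=s["pixels"]
def dark(im,x0,y0,x1,y1,th):
    g=im[y0:y1,x0:x1].astype(int).sum(2);m=g<th;ys,xs=np.nonzero(m);print(m.sum(),xs.min()+x0,xs.max()+x0,ys.min()+y0,ys.max()+y0)
    return np.array([xs.mean()+x0,ys.mean()+y0])
a=dark(T,268,146,288,162,130)
b=dark(S,322,200,338,224,140)
print(a,b,tri(t,[a],s,[b]))
v=np.array([-.047,.9989,0]);u=np.array([.9989,.047,0]);o=np.array([549.8,98.8,0])+75*v
piv=o+70*u-134*v; print("pivot",piv)
for z in(84,92,98):
    k=onz(t,[a],z)[0]; d=k-piv; print(z,k,np.hypot(*d[:2]),"theta",np.arctan2(-d[1],-d[0])-.047)
# pivot post top in top view: white disc
g=T[155:172,236:252].astype(int).sum(2);ys,xs=np.nonzero(g>330);pc=np.array([xs.mean()+236,ys.mean()+155]);print(pc,onz(t,[pc],80),proj(t,[piv+[0,0,80]]))
print(proj(s,[piv+[0,0,80]]))
E
```

```text
45 275 280 152 159
83 327 334 206 219
[277.33333333 155.55555556] [331.07228916 212.61445783] [[ 6.36373372e+02 -2.56984363e+01  8.18571250e+01  7.17379566e-02]]
pivot [622.496   43.1549   0.    ]
84 [635.97626745 -25.72372577  84.        ] 70.18534532459623 theta 1.7170639459700532
92 [634.35728793 -25.81200682  92.        ] 69.97945689344303 theta 1.694115297479274
98 [633.14305329 -25.8782176   98.        ] 69.84934551926179 theta 1.6768216737880677
[244.3        160.73333333] [[626.87662321  42.64455346  80.        ]] [[244.06258871 162.83116666]]
[[319.82272833 195.55271128]]
```

Call:
servo_tool:
  steps:
    - {"tx": -0.015,"ty": 0.025,"tz": 0,"roll": 0.0,"jaw": 0.5}
    - {"tx": -0.03,"ty": 0.05,"tz": 0,"roll": -0.07,"jaw": 0.5}
    - {"tx": -0.0486,"ty": 0.0788,"tz": 0,"roll": -0.14,"jaw": 0.5}
    - {"tx": -0.0486,"ty": 0.0788,"tz": 0,"roll": -0.14,"jaw": 0.5}
    - {"tx": -0.0486,"ty": 0.0788,"tz": 0,"roll": -0.14,"jaw": 0.5}
    - {"tx": -0.0486,"ty": 0.0788,"tz": 0,"roll": -0.14,"jaw": 0.5}

```text
time: 10.67
tool_pos: [633.7, -20.4, 133.3]
tool_rot: [0.637, 0.77, -0.0, -0.001]
ft_force: [-0.2, 0.2, -0.3]
grip_width: 46.8
```

```bash
python3 ax.py;python3 -c "
from h import *
crop(cam('side'),240,120,140,130,4,'s11.png')"
```

```text
[633.7494949  -20.36478259 133.29641432] [-0.2022097   0.18139673 -0.28401065] [-0.08789938 -0.05489104  0.05825423] 46.80235277838528
xang 1.7591665976354114
```

View pics/s11.png

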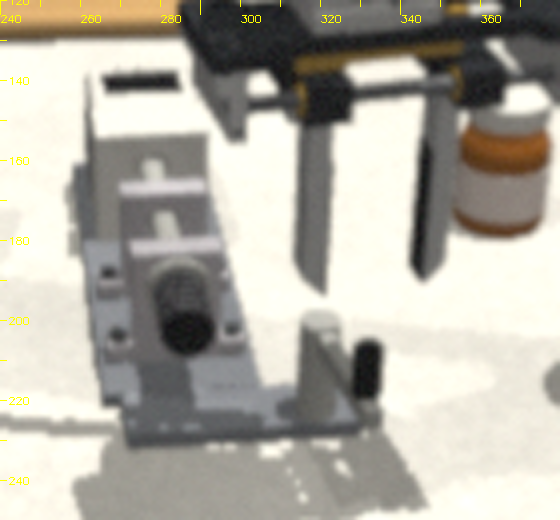

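Call:
servo_tool:
  steps:
    - {"tx": -0.0057,"ty": 0.0016,"tz": 0.0,"roll": 0.0,"jaw": 0.5}
    - {"tx": -0.0057,"ty": 0.0016,"tz": 0.02,"roll": 0,"jaw": 0.5}
    - {"tx": -0.0057,"ty": 0.0016,"tz": 0.04,"roll": 0,"jaw": 0.5}
    - {"tx": -0.0057,"ty": 0.0016,"tz": 0.053,"roll": 0,"jaw": 0.5}
    - {"tx": -0.0057,"ty": 0.0016,"tz": 0.053,"roll": 0,"jaw": 0.5}
    - {"tx": -0.0057,"ty": 0.0016,"tz": 0.053,"roll": 0,"jaw": 0.5}

```text
time: 11.22
tool_pos: [636.3, -26.6, 80.6]
tool_rot: [0.638, 0.77, -0.001, -0.001]
ft_force: [0.5, -0.1, 0.5]
grip_width: 47.3
```

```bash
python3 ax.py;python3 -c "
from h import *
crop(cam('side'),240,120,140,130,4,'s12.png')"
```

```text
[636.29850904 -26.55479358  80.60008174] [ 0.50207331 -0.09466652  0.52089619] [-0.00715331 -0.13088663 -0.00982841] 47.27688503921202
xang 1.7590481633876083
```

View pics/s12.png

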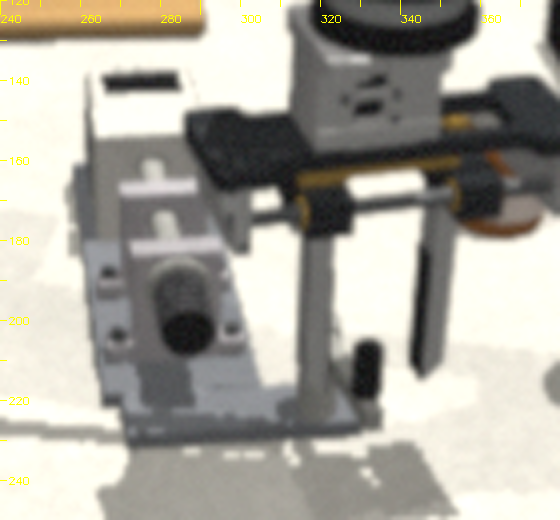

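Fingers straddle the knob. Close gently.

Call:
servo_tool:
  steps:
    - {"tx": 0,"ty": 0,"tz": 0,"roll": 0,"jaw": 0.0}
    - {"tx": 0,"ty": 0,"tz": 0,"roll": 0,"jaw": 0.0}
    - {"tx": 0,"ty": 0,"tz": 0,"roll": 0,"jaw": 0.0}
    - {"tx": 0,"ty": 0,"tz": 0,"roll": 0,"jaw": 0.0}
    - {"tx": 0,"ty": 0,"tz": 0,"roll": 0,"jaw": 0.0}
    - {"tx": 0,"ty": 0,"tz": 0,"roll": 0,"jaw": 0.0}
  force: 6

```text
time: 11.77
tool_pos: [637.6, -27.1, 81.8]
tool_rot: [0.638, 0.77, 0.0, 0.0]
ft_force: [0.2, 0.2, 1.5]
grip_width: 16.0
```

```bash
python3 ax.py; cat > arc.py <<'E'
import numpy as np,sys
from rig import manip
piv=np.array([622.5,43.15]);s=manip.sense();p=s["tool_pos"][:2]
q=s["tool_rot"];a0=np.arctan2(2*q[0]*q[1],1-2*(q[1]**2+q[2]**2))
X=np.array([np.cos(a0),np.sin(a0)]);Y=np.array([np.sin(a0),-np.cos(a0)])
d=piv-p; print("a0",a0,"r",np.hypot(*d),"theta",np.arctan2(d[1],d[0])-.047)
r=70
for i in range(1,9):
    a=max(a0-.1*i,float(sys.argv[1])+.047); t=piv-r*np.array([np.cos(a),np.sin(a)])-p
    print("tx %.4f ty %.4f roll %.3f th %.2f"%(t@X/1e3,t@Y/1e3,a0-a,a-.047))
E
python3 arc.py 0
```

```text
[637.56896756 -27.08101262  81.80336841] [0.17053199 0.24358561 1.47912016] [-0.04720621 -0.01276504  0.03951798] 16.001940383074654
xang 1.7588051635771498
a0 1.7588051635771498 r 71.82944324910163 theta 1.7351546318720075
tx 0.0022 ty -0.0087 roll 0.100 th 1.61
tx 0.0032 ty -0.0156 roll 0.200 th 1.51
tx 0.0049 ty -0.0224 roll 0.300 th 1.41
tx 0.0073 ty -0.0289 roll 0.400 th 1.31
tx 0.0104 ty -0.0352 roll 0.500 th 1.21
tx 0.0140 ty -0.0412 roll 0.600 th 1.11
tx 0.0183 ty -0.0468 roll 0.700 th 1.01
tx 0.0230 ty -0.0519 roll 0.800 th 0.91
```

Call:
servo_tool:
  steps:
    - {"tx": 0.0015,"ty": -0.008,"tz": 0,"roll": 0.1,"jaw": 0.0}
    - {"tx": 0.003,"ty": -0.0155,"tz": 0,"roll": 0.2,"jaw": 0.0}
    - {"tx": 0.005,"ty": -0.0225,"tz": 0,"roll": 0.3,"jaw": 0.0}
    - {"tx": 0.0073,"ty": -0.029,"tz": 0,"roll": 0.4,"jaw": 0.0}
    - {"tx": 0.0104,"ty": -0.035,"tz": 0,"roll": 0.5,"jaw": 0.0}
    - {"tx": 0.014,"ty": -0.041,"tz": 0,"roll": 0.6,"jaw": 0.0}
    - {"tx": 0.0183,"ty": -0.047,"tz": 0,"roll": 0.7,"jaw": 0.0}
    - {"tx": 0.023,"ty": -0.052,"tz": 0,"roll": 0.8,"jaw": 0.0}

```text
time: 12.43
tool_pos: [581.5, -16.6, 81.8]
tool_rot: [0.888, 0.459, -0.001, 0.002]
ft_force: [-2.3, -5.3, 2.3]
grip_width: 15.9
```

```bash
python3 ax.py; python3 arc.py 0;python3 -c "
from h import *
crop(cam('side'),240,120,140,130,4,'s13.png')"
```

```text
[581.47585695 -16.62661016  81.8346352 ] [-2.2586329  -5.27454346  2.25988875] [-1.10288846  0.38601019 -0.0489953 ] 15.897494597954777
xang 0.9536491528857541
a0 0.9536491528857541 r 72.49981679641101 theta 0.9223304837143298
tx 0.0028 ty -0.0081 roll 0.100 th 0.81
tx 0.0039 ty -0.0150 roll 0.200 th 0.71
tx 0.0056 ty -0.0218 roll 0.300 th 0.61
tx 0.0080 ty -0.0284 roll 0.400 th 0.51
tx 0.0111 ty -0.0347 roll 0.500 th 0.41
tx 0.0147 ty -0.0407 roll 0.600 th 0.31
tx 0.0190 ty -0.0462 roll 0.700 th 0.21
tx 0.0237 ty -0.0514 roll 0.800 th 0.11
```

View pics/s13.png

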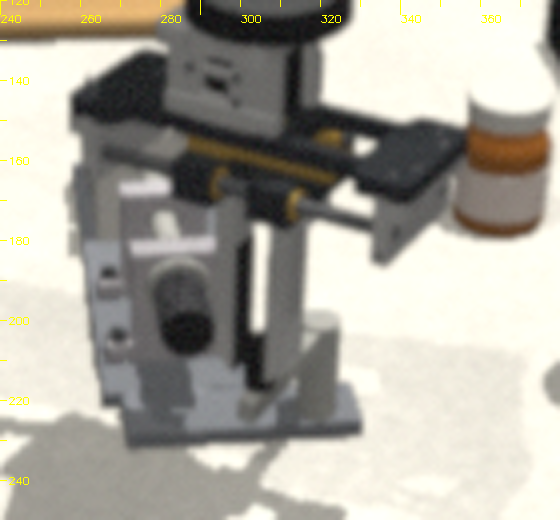

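Call:
servo_tool:
  steps:
    - {"tx": 0.002,"ty": -0.008,"tz": 0,"roll": 0.1,"jaw": 0.0}
    - {"tx": 0.0035,"ty": -0.015,"tz": 0,"roll": 0.2,"jaw": 0.0}
    - {"tx": 0.0056,"ty": -0.022,"tz": 0,"roll": 0.3,"jaw": 0.0}
    - {"tx": 0.008,"ty": -0.0285,"tz": 0,"roll": 0.4,"jaw": 0.0}
    - {"tx": 0.011,"ty": -0.0345,"tz": 0,"roll": 0.5,"jaw": 0.0}
    - {"tx": 0.0147,"ty": -0.0405,"tz": 0,"roll": 0.6,"jaw": 0.0}
    - {"tx": 0.019,"ty": -0.046,"tz": 0,"roll": 0.7,"jaw": 0.0}
    - {"tx": 0.0235,"ty": -0.0512,"tz": 0,"roll": 0.8,"jaw": 0.0}

```text
time: 13.15
tool_pos: [551.3, 33.8, 81.6]
tool_rot: [0.997, 0.077, -0.003, 0.001]
ft_force: [-4.9, -2.0, 5.0]
grip_width: 15.8
```

```bash
python3 ax.py; python3 arc.py 0;python3 -c "
from h import *
crop(cam('side'),240,120,140,130,4,'s14.png')"
```

```text
[551.27241037  33.80214756  81.55838411] [-4.86512006 -2.02538191  4.96554289] [-0.38424054  0.8718338  -0.05316837] 15.833794711226735
xang 0.15379800813164865
a0 0.15379800813164865 r 71.83837324378653 theta 0.08349342375393808
tx 0.0022 ty -0.0053 roll 0.100 th 0.01
tx 0.0022 ty -0.0058 roll 0.107 th 0.00
tx 0.0022 ty -0.0058 roll 0.107 th 0.00
tx 0.0022 ty -0.0058 roll 0.107 th 0.00
tx 0.0022 ty -0.0058 roll 0.107 th 0.00
tx 0.0022 ty -0.0058 roll 0.107 th 0.00
tx 0.0022 ty -0.0058 roll 0.107 th 0.00
tx 0.0022 ty -0.0058 roll 0.107 th 0.00
```

View pics/s14.png

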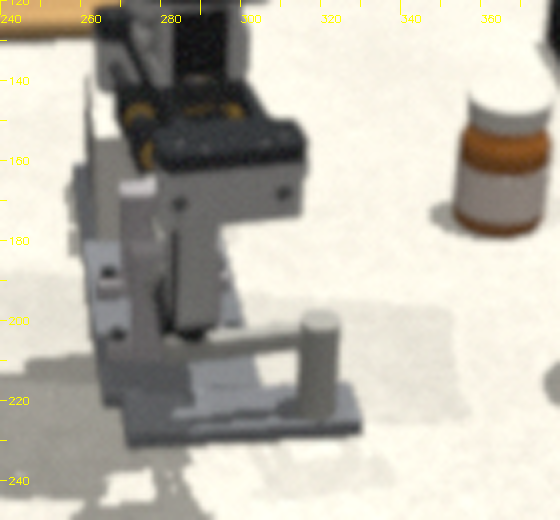

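Call:
servo_tool:
  steps:
    - {"tx": 0.001,"ty": -0.003,"tz": 0,"roll": 0.05,"jaw": 0.0}
    - {"tx": 0.0015,"ty": -0.006,"tz": 0,"roll": 0.107,"jaw": 0.0}
    - {"tx": 0.0015,"ty": -0.007,"tz": 0,"roll": 0.107,"jaw": 0.0}
    - {"tx": 0.0015,"ty": -0.008,"tz": 0,"roll": 0.107,"jaw": 0.0}
    - {"tx": 0.0015,"ty": -0.008,"tz": 0,"roll": 0.107,"jaw": 0.0}

```text
time: 13.62
tool_pos: [551.3, 40.5, 81.4]
tool_rot: [1.0, 0.026, -0.003, 0.002]
ft_force: [-5.5, -5.0, 5.5]
grip_width: 16.0
```

```bash
python3 ax.py; python3 arc.py 0
```

```text
[551.32665424  40.54204857  81.35976894] [-5.51690974 -5.04723497  5.5161713 ] [-1.17708257  1.15948247 -0.02076945] 16.031941546099727
xang 0.05265100059748226
a0 0.05265100059748226 r 71.22111033304317 theta -0.01037413750542742
tx 0.0012 ty 0.0007 roll 0.006 th 0.00
tx 0.0012 ty 0.0007 roll 0.006 th 0.00
tx 0.0012 ty 0.0007 roll 0.006 th 0.00
tx 0.0012 ty 0.0007 roll 0.006 th 0.00
tx 0.0012 ty 0.0007 roll 0.006 th 0.00
tx 0.0012 ty 0.0007 roll 0.006 th 0.00
tx 0.0012 ty 0.0007 roll 0.006 th 0.00
tx 0.0012 ty 0.0007 roll 0.006 th 0.00
```

Call:
servo_tool:
  steps:
    - {"tx": 0,"ty": 0,"tz": 0,"roll": 0,"jaw": 0.35}
    - {"tx": 0,"ty": 0,"tz": 0,"roll": 0,"jaw": 0.35}
    - {"tx": 0,"ty": 0,"tz": 0,"roll": 0,"jaw": 0.35}
    - {"tx": 0,"ty": 0,"tz": 0,"roll": 0,"jaw": 0.35}

```text
time: 13.95
tool_pos: [554.1, 43.0, 81.4]
tool_rot: [1.0, 0.026, 0.0, -0.0]
ft_force: [0.4, 0.0, -0.0]
grip_width: 32.6
```

Call:
servo_tool:
  steps:
    - {"tx": 0,"ty": 0,"tz": -0.015,"roll": 0,"jaw": 0.35}
    - {"tx": 0,"ty": 0,"tz": -0.04,"roll": 0,"jaw": 0.35}
    - {"tx": 0,"ty": 0,"tz": -0.08,"roll": 0,"jaw": 0.35}
    - {"tx": -0.04,"ty": 0.0,"tz": -0.1,"roll": 0,"jaw": 0.35}
    - {"tx": -0.08,"ty": 0.03,"tz": -0.1,"roll": 0,"jaw": 0.35}
    - {"tx": -0.12,"ty": 0.06,"tz": -0.1,"roll": 0,"jaw": 0.35}
    - {"tx": -0.12,"ty": 0.06,"tz": -0.1,"roll": 0,"jaw": 0.35}
    - {"tx": -0.12,"ty": 0.06,"tz": -0.1,"roll": 0,"jaw": 0.35}

```text
time: 14.62
tool_pos: [434.6, -24.7, 181.3]
tool_rot: [1.0, 0.025, -0.0, 0.0]
ft_force: [0.4, 0.2, -0.3]
grip_width: 32.9
```

```bash
python3 ax.py;python3 -c "
from h import *
t=cam('top');crop(t,90,130,200,110,4,'t15.png')
crop(cam('side'),240,120,120,130,4,'s15.png')"
```

```text
[434.62921262 -24.66453092 181.34252196] [ 0.36074349  0.21119627 -0.28335817] [ 0.03792431 -0.05640275  0.03934084] 32.90016426557092
xang 0.049069598907137496
```

View pics/s15.png

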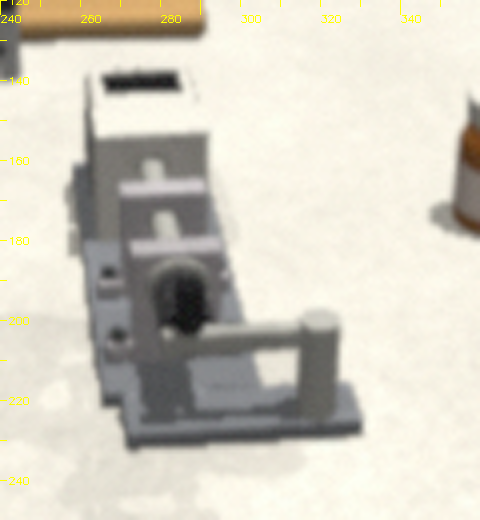

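View pics/t15.png

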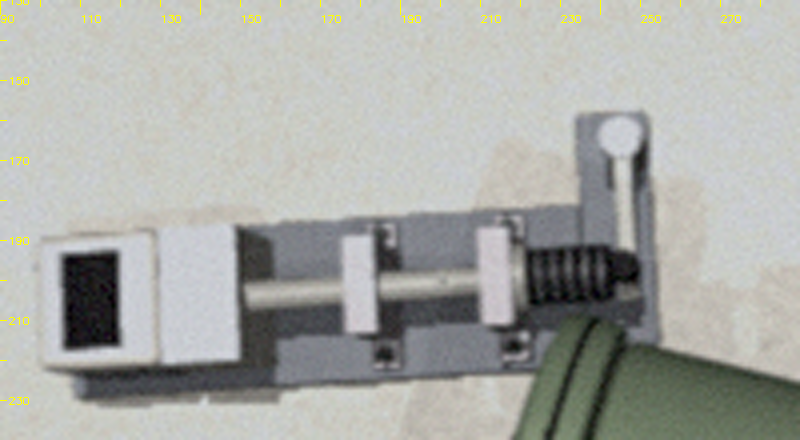

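```bash
python3 - <<'E'
from h import *
t=cam("top")
piv=np.array([622.5,43.15,0])
im=t["pixels"].astype(int).sum(2)
for r in(172,176,180,184): print(r,im[r,238:256])
for th in(0,.14): 
    a=th+.047; k=piv-70*np.array([np.cos(a),np.sin(a),0]); print(th,"knobtop",proj(t,[k+[0,0,98]]),"arm35",proj(t,[piv-35*np.array([np.cos(a),np.sin(a),0])+[0,0,69]]))
print(im[197,236:256],im[200,236:256])
print("flange shoulder top pred",proj(t,[[549.8,98.8,79],[550.1,92.8,79]]), im[192,210:230],im[204,210:230])
E
```

```text
172 [246 255 248 201 151 264 362 388 378 307 153  82 118 153 291 375 382 379]
176 [238 251 241 204 163 230 335 366 376 311 170 121 161 215 257 312 364 359]
180 [248 252 251 247 256 275 318 358 367 319 208 188 236 237 213 253 341 368]
184 [250 253 247 248 241 239 296 354 365 338 242 196 226 237 216 264 364 369]
0 knobtop [[245.09453299 195.49742073]] arm35 [[245.38333854 180.37807427]]
0.14 knobtop [[249.92307725 194.87134833]] arm35 [[247.71659908 180.07541154]]
[178 101  67 160 183  81  31  45  60  61  80  70  39  53 151 237 242 209
 261 345] [104  88  35  81 112  52  21  52  62  78  73  60  60 111 185 237 235 204
 247 338]
flange shoulder top pred [[217.20343641 198.24806199]
 [220.11901151 198.06585113]] [362 372 369 383 375 374 358 272 214 244 212 128  97 130 125 111 101 116
 104  81] [297 365 371 381 376 374 369 318 227 213 226 181  87  37  62  85  67  11
  53  57]
```

```bash
python3 -c "
from rig import manip
print(manip.close_job())"
```

```text
the job is handed in; nothing more can be done
None
```

The rotator is back together and the job is handed in. I lifted the spindle by its handle and slid it through both blocks into the socket. I then released it, swung the keeper shut by its knob and moved the gripper clear, at about 15 s of the 69 s allowed.

**Spindle:** The shoulder met the first block with about 7 N of push, at the tool position my measurements predicted to within about 1 mm. In the last top picture the shaft runs through both blocks into the drive box. The flange is where a home spindle's would be, to within about 1 mm.

**Keeper:** The arm lies across behind the handle. Its mid-point in the top picture is at column 245.5, where 0 rad predicts 245.4 and 0.14 rad predicts 247.7, so it is shut to within about 0.02 rad.

**At hand-in:** Nothing was held, and the wrist force was about 0.5 N, which is noise level.

**Not checked:**
- I could not measure the spindle's tilt in the grip, because the gripper hid the tip from the side camera. It went in without measurable resistance.
- I did not measure the dish, pot and brush again at the end. The arm's path never went near them.

No check failed. The keeper hinge's position came from the rotator's pose; a rough look at the post top in the first picture put it about 4 mm away, probably a rough post height and colour mask. The knob measured from both cameras sat at 70.2 mm from that hinge position, against the stated 70 mm.

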